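# Fit and lock the lantern's battery pack

## Robot

A 6-joint arm with a two-finger parallel gripper is mounted at the origin on the work surface. World frame = base frame: x ahead of the robot, y to its left, z up, the work surface at z = 0. Lengths are in m, angles in rad, forces in N, time in s.
With the tool pointing down it reaches from about 0.375 to 0.925 m from the base axis. Payload 5.7 kg.
Tool frame: the origin (TCP) lies on the mounting face of the last link; the fingertips stand env.nose_length ahead of it and the grasp point (between the pads) lies 155 mm ahead of it (env.nose_length is the distance from the TCP to the fingertips, in m); z points along the fingers, y is the line along which they close (so a half turn about z gives the same grasp; the last joint's range is limited). The gripper opens to 85 mm and grips with 20 to 120 N. Pads are 22 mm wide; open, the fingers measure 114 mm over their backs; the gripper's body (76 mm by 85 mm) begins 54 mm behind the grasp point. The pads swing forward as they close: fully open they stand 13 mm farther back than shut.
Start: joints at [1.017, 0.359, 1.51, -0, 1.272, -0.115], TCP at [0.255, 0.543, 0.405] pointing down, gripper open.
Joint ranges: [-2.97, 2.97], [-1.01, 2.36], [0.21, 2.38], [-0.96, 4.11], [0.2, 2.71], [-2.98, 2.98]. Speed limits (rad/s): [2.39, 2.39, 3.14, 3.14, 3.14, 3.14].

## Interface

Orientations are given as a rotation vector (axis times angle).
In Python, from cell import env gives the robot as it stands. Calls block until the motion is done:
- env.move_pose(position, orientation): joint-space move of the TCP to a pose.
- env.move_straight(position, frame=None, feed=0.15): straight line of the TCP; frame=None keeps the orientation; feed is the mean speed in m/s.
- env.move_j(angles): joint-space move.
- env.open_gripper() and env.close_gripper(force=None): open the fingers fully, or close them until they stop; force is the grip in N (None keeps the last).
- env.dwell(seconds).
- env.ik(position, orientation): joint angles nearest the present ones, or None.
- env.sense(): the state.
- env.read_camera(name): name is "scene" or "top" or "wrist"; returns a dict with "frame" (384x512x3 uint8, red, green, blue), "mtx" (3x3 intrinsics, pixels), "dist" ([k1, k2, p1, p2, k3] as OpenCV has them; the pictures are not rectified), "R" (3x3) and "t" (3): a world point X has camera coordinates R X + t; the wrist camera has in their place "hand_eye" (4x4, takes a point from camera to tool coordinates, whose origin is the TCP and whose axes are the flange's). Camera axes: x right, y down, z forward; pixel columns grow to the right and rows downward; lengths in m; the calibration is good to about 2 mm. A picture is of the moment at which its call begins: read the wrist's pose just before it. There is no depth.
A pose or a line that the arm cannot do raises env.PlanningError and nothing moves.
- env.finish_job(): hands the job in; it is judged then, once.
The state is a dict: "clock": time; "joint_positions": joint angles; "joint_velocities": joint speeds; "tau": joint torques, N m; "ee_pos": TCP position; "orientation": TCP orientation; "force": force on the tool from outside, world axes, zero at the start; "wrist_torque": the same for the moment, N m; "finger_gap": finger opening in m; "finger_force": force on a finger pad.
Only numpy, scipy, OpenCV 4.12 (cv2) and the standard library are available. Lean on these libraries where they do the work, as an engineer would, in place of code of your own. Each camera call takes 0.05 s, during which the arm holds its last target. There are 200 camera calls.

## Task

Fit the battery pack into the lantern: pull the round lock knob on the side of the lantern's base out until it snaps over and stays out, slide the pack foot first down the sloping slot until it bottoms on the floor, then push the knob fully home so that its bolt locks the pack in. Let go of everything, and leave the tumbler, flowerpot and spoon where they are.

Things in the scene. Friction and masses are not known exactly. Their poses are not given: they have to be found in the camera images.
- lantern: Battery lantern, grey base, standing firm (it does not move). Origin: centre of the base's underside, on the stool top (z = 0). Base 150 (x) x 120 (y) x 95 mm high; -x is its front. The front 56 mm of its top is a deck sloping up from 62 mm high at the front edge to 95 mm, with the pack's slot in it. The lock knob sticks out of its +y side. A small fixed toggle switch on the deck plays no part.
- lamp_top (a point): Top centre of the lantern's cap, 211 mm up, 30 mm behind (+x of) the lantern's origin. The clear lamp under it and the cap are 90 mm across and stand on the base behind the sloping deck; the wire bail is folded down behind.
- bay: The slot, part of the lantern. Origin: centre of its mouth, level with the deck, at (-45, 0, 80) mm in the lantern's frame. z points out along the slot, square to the deck, leaning 30 degrees from vertical towards the lantern's front; y is the lantern's y, along the slot's width; x runs up the deck, across its thickness. 26 (x) x 66.5 (y) x 75 mm deep. A rounded lip stands 2 mm proud of the deck all round.
- bay_floor (a point): Middle of the slot's floor, 75 mm below the mouth. A sprung contact strip in the slot's +x wall, from 38 to 54 mm deep, grips the pack: from about 40 mm down it stays where it is left and must be pushed (some 6 to 12 N) until it bottoms. The lock bolt, 9 mm thick, crosses the slot's +y end 30 mm deep: with the knob home it stops the pack 25 to 29 mm down.
- lock_knob (a joint): How far the lock knob is pulled out, in m: 0 = home (bolt across the slot), 0.020 = fully out (bolt clear), a hard stop at either end. It slides along the lantern's y (out = +y). A detent ridge midway takes some 6 to 8 N to pass, either way; past the middle the knob snaps on to the end and stays there. It cannot go home while the pack is only partly in.
- lock_knob_head (a point): Centre of the lock knob's head: black, round, 30 mm across, 16 mm long, axis along the lantern's y. Home, it is at (-30, 93, 54) mm in the lantern's frame; it moves 20 mm to +y when pulled out. Between head and base is a steel barrel 18 mm across and 24 mm long, with a 26 mm nut against the base; at home the head is 1 mm off the barrel.
- pack: Battery pack: dark slab 24 (x) x 64 (y) x 90 mm (z), about 0.3 kg, standing upright on its foot on the stool. Origin: centre of the foot's face; z runs from foot to outer end. It goes in foot first, z along the bay's z, x along the bay's x; a half turn about z makes no difference. Home, its origin is 75 mm below the mouth and only 15 mm stands out of the deck: too little to hold, so press its end.
- pack_grip (a point): Where to grip the pack: on its middle line 72 mm above the foot (18 mm below its outer end), in the ribbed part (broad faces 24 mm apart).
- pack_notch (a point): Middle of the notch in the pack's +y edge, 45 mm above the foot; notch 11 mm deep and 13 mm high, with another like it in the -y edge. The lock bolt enters it when the pack is home.
- tumbler: Ribbed glass tumbler, 72 mm across the rim, 105 mm tall, standing on the stool on the lantern's -y side. Origin: centre of its underside. Leave it alone.
- flowerpot: Orange plastic flowerpot with a small round cactus, 108 mm across, 134 mm tall, standing on the stool on the lantern's -y side. Origin: centre of its underside. Leave it alone.
- spoon: Small wooden spoon, 150 mm long, up to about 20 mm high, lying on the stool between the lantern and the robot. Leave it alone.
Not all that is in view belongs to the job. What is shaped like the pack but pink is not meant.

How it is judged:
On the way, in this order (a step that is already met when the one before it is completed fails the run):
1. the lock knob is pulled out and stays out (at least 16 mm) (value of joint lock_knob above 0.016 m), for 0.2 s.
2. the pack is fully down in the slot (z of pack in the frame of bay between -0.078 and -0.072 m and x of pack in the frame of bay between -0.004 and 0.004 m and y of pack in the frame of bay between -0.004 and 0.004 m and angle between the z axis of pack and the z axis of bay, either way round below 0.08 rad), for 0.2 s.
At the end, for the whole second after the job is handed in: The pack is home in the slot (its foot 72 to 78 mm below the mouth, within 4 mm of the slot's axis and 0.08 rad of its direction) and at rest, and the lock knob is home (within 2 mm) and at rest (all of step 2 and value of joint lock_knob below 0.002 m and linear speed of pack below 0.01 m/s and velocity of joint lock_knob below 0.01 m/s); the robot touches nothing.
It fails at once if the tumbler is shifted more than 25 mm or tipped (distance of tumbler from where it was at the start of the episode above 0.025 m or angle between tumbler's own z axis and vertical above 0.35 rad).
It fails at once if the flowerpot is shifted more than 25 mm or tipped (distance of flowerpot from where it was at the start of the episode above 0.025 m or angle between flowerpot's own z axis and vertical above 0.35 rad).
It fails at once if the spoon is shifted more than 25 mm (distance of spoon from where it was at the start of the episode above 0.025 m).
It also fails if it takes over 67 s, if anything falls off the work surface, if the arm or the gripper's body presses on something with over 40 N, if the wrist force passes 120 N, or if a joint passes its speed limit or range.

## Working session

There is one attempt and no reset: what is moved stays moved. The work goes in short steps, each a Python script; the robot and the scene stay as the last script left them, time stands still between calls to the robot, and variables do not carry over. Pictures are saved under pics/ and viewed, at most 10 in all, crops included, and the job is handed in when it is done.

```bash
mkdir -p pics; python3 - <<'E'
from cell import env
import cv2,numpy as np
s=env.sense();print({k:np.round(v,3) for k,v in s.items()},env.nose_length)
for n in("scene","top"):
    c=env.read_camera(n);cv2.imwrite(f"pics/{n}0.png",cv2.resize(c["frame"][:,:,::-1],(800,600),interpolation=cv2.INTER_CUBIC))
    print(n,c["mtx"].tolist(),c["dist"],c["R"].round(4).tolist(),c["t"])
E
```

```text
{'clock': np.float64(0.0), 'joint_positions': array([ 1.017,  0.359,  1.511,  0.   ,  1.272, -0.115]), 'joint_velocities': array([-0.   , -0.   ,  0.001, -0.   ,  0.001,  0.001]), 'tau': array([ 1.0000e-03, -5.2762e+01, -2.7862e+01, -0.0000e+00,  1.3000e-02,
       -0.0000e+00]), 'ee_pos': array([0.255, 0.543, 0.404]), 'orientation': array([-6.840e-01, -3.066e+00,  3.000e-03]), 'force': array([ 0.048, -0.923, -0.275]), 'wrist_torque': array([-0.01 , -0.005,  0.001]), 'finger_force': np.float64(0.0), 'finger_gap': np.float64(0.085)} 0.1734
scene [[446.8860904513155, 0.0, 257.01191094535716], [0.0, 446.8860904513155, 192.69541116253473], [0.0, 0.0, 1.0]] [-0.06489326  0.          0.          0.          0.        ] [[-0.7643, 0.6446, 0.0211], [0.3595, 0.4529, -0.8158], [-0.5354, -0.6159, -0.5779]] [ 0.44330265 -0.10364275  1.13484511]
top [[393.31651809208535, 0.0, 258.72847811498804], [0.0, 393.31651809208535, 191.4994385933568], [0.0, 0.0, 1.0]] [-0.12313453  0.          0.          0.          0.        ] [[0.0141, -0.9997, 0.0177], [-0.9869, -0.0167, -0.1603], [0.1606, -0.0152, -0.9869]] [-0.02050729  0.61913016  0.82806554]
```

View pics/scene0.png

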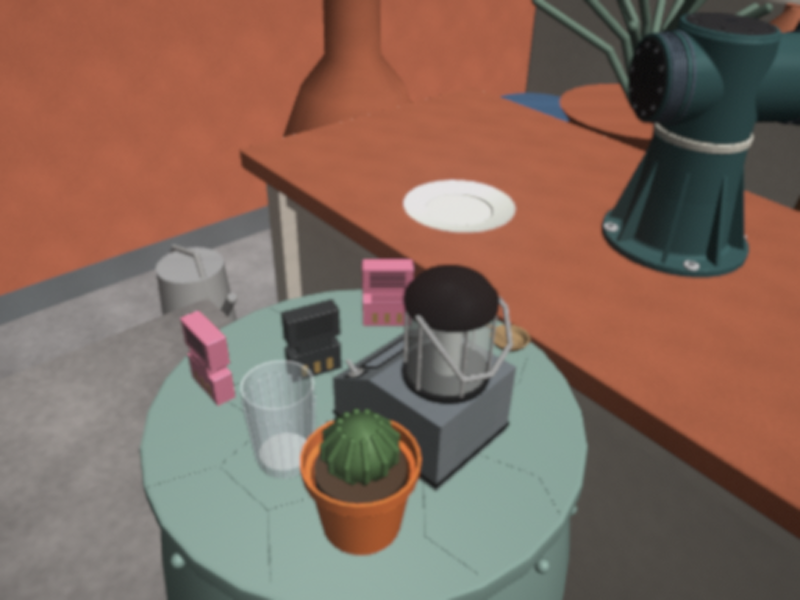

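View pics/top0.png

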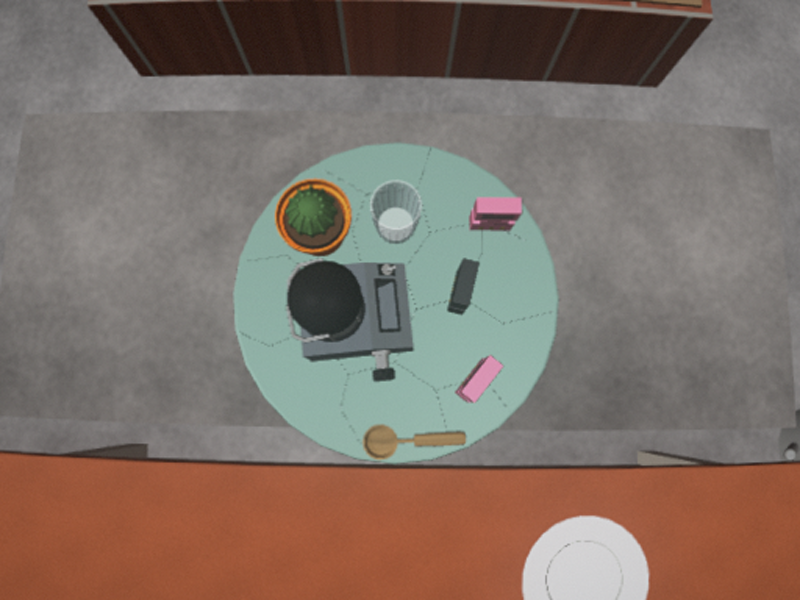

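The scene view shows the lantern, with the dark pack at (313,338), pink decoys and glass. In the top view (800 px) the lamp cap is at (326,298), the slot at (387,305), the knob head at (383,374), the pack's top at (466,280) and the spoon at (415,440).

```bash
cat > h.py <<'E'
from cell import env
import cv2,numpy as np
from scipy.spatial.transform import Rotation as Ro
def cam(n):
    s=env.sense();c=env.read_camera(n)
    if n=="wrist":
        T=np.eye(4);T[:3,:3]=Ro.from_rotvec(s["orientation"]).as_matrix();T[:3,3]=s["ee_pos"]
        M=np.linalg.inv(T@np.array(c["hand_eye"]));c["R"],c["t"]=M[:3,:3],M[:3,3]
    return c
def back(c,uv,z):
    p=cv2.undistortPoints(np.array([[uv]],float),c["mtx"],c["dist"]).ravel()
    d=c["R"].T@np.r_[p,1];o=-c["R"].T@c["t"];return o+d*(z-o[2])/d[2]
def proj(c,X):
    return cv2.projectPoints(np.atleast_2d(np.array(X,float)),cv2.Rodrigues(np.array(c["R"]))[0],np.array(c["t"]),c["mtx"],np.array(c["dist"]))[0][:,0]
E
python3 - <<'E'
from h import *
c=cam("top");k=1.5625
for n,u,v,z in [("lamp",326,298,.211),("knob",383,374,.054),("front-y",404,263,.062),("front+y",412,350,.062),("packtop",466,280,.09),("tumb",396,196,.105),("pot",314,215,.1),("spoonL",365,442,.01),("spoonR",466,438,.01),("pink1",485,378,.09)]:
    print(n,back(c,(u/k,v/k),z).round(3))
w=cam("wrist");print(w["hand_eye"],w["mtx"][0])
f=c["frame"][150:255,180:320,::-1];cv2.imwrite("pics/topcrop.png",cv2.resize(f,None,fx=5.7,fy=5.7,interpolation=cv2.INTER_CUBIC))
E
```

```text
lamp [0.593 0.083 0.211]
knob [0.512 0.017 0.054]
front-y [ 0.67  -0.01   0.062]
front+y [ 0.546 -0.022  0.062]
packtop [ 0.641 -0.095  0.09 ]
tumb [0.755 0.003 0.105]
pot [0.727 0.116 0.1  ]
spoonL [0.415 0.042 0.01 ]
spoonR [ 0.423 -0.104  0.01 ]
pink1 [ 0.507 -0.12   0.09 ]
[[ 1.41052855e-05 -9.53557711e-01 -3.01210377e-01  7.56784981e-02]
 [ 9.99999862e-01 -1.44648028e-04  5.04748634e-04  1.04171118e-03]
 [-5.24876439e-04 -3.01210343e-01  9.53557578e-01  3.04158573e-02]
 [ 0.00000000e+00  0.00000000e+00  0.00000000e+00  1.00000000e+00]] [342.46195665   0.         253.82045581]
```

View pics/topcrop.png

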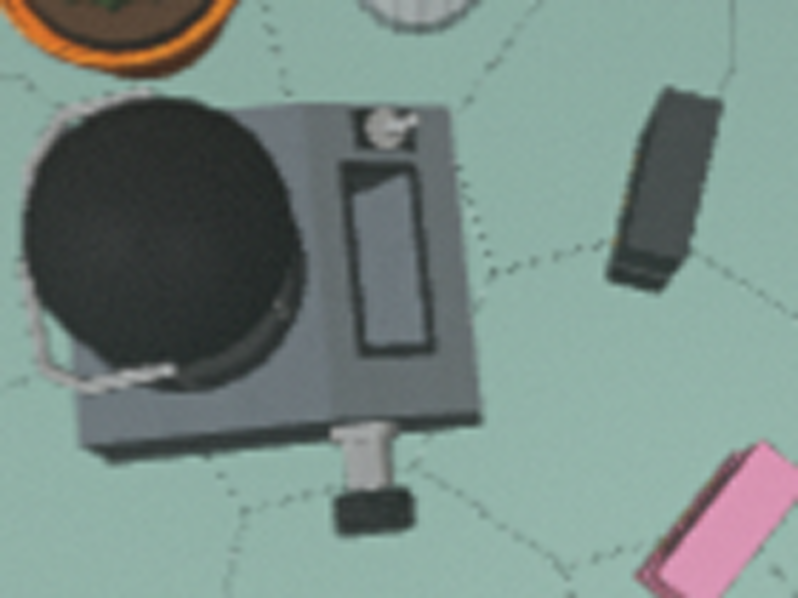

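The crop (5.7× from offset 180,150) shows the slot lip corners at (341,163), (412,160), (436,352) and (363,355). The front deck corners are at (450,107) and (481,418), the knob head at (374,512), and the pack's top face runs from (670,88)/(722,100) to about (690,258)/(625,246). Next I fit poses and take a closer look from the wrist camera.

```bash
cat >> h.py <<'E'
def rect(x,y,yaw,P): # lantern/pack pose on the stool -> world
    return Ro.from_euler('z',yaw).apply(np.atleast_2d(P))+[x,y,0]
from scipy.optimize import least_squares
def fit(c,P,uv,x0):
    r=lambda p:(proj(c,rect(*p,P))-uv)
    s=least_squares(lambda p:r(p).ravel(),x0,loss="soft_l1");return s.x,r(s.x).round(1)
LP=np.array([[-75,-60,62],[-75,60,62],[-19,-60,95],[-19,60,95],[75,60,95],[-45,0,81],[-30,93,58]])/1e3
PP=np.array([[-12,-32,90],[12,-32,90],[12,32,90],[-12,32,90]])/1e3
E
python3 - <<'E'
from h import *
c=cam("top")
g=lambda a:(np.array(a)+.5)/5.7-.5+[180,150]
print(fit(c,LP,g([(450,107),(481,418),(302,103),(331,425),(80,447),(388,258),(374,512)]),[.62,.05,1.6]))
print(fit(c,PP,g([(722,100),(670,88),(625,246),(690,258)]),[.64,-.095,-1.6]))
print(fit(c,PP,g([(722,100),(670,88),(625,246),(690,258)]),[.64,-.095,1.4]))
# wrist view
env.move_pose([.62,-.03,.46],[0,np.pi,0]); 
w=cam("wrist");cv2.imwrite("pics/w1.png",cv2.resize(w["frame"][:,:,::-1],(800,600),interpolation=cv2.INTER_CUBIC))
np.savez("w1.npz",**{k:w[k] for k in("R","t","mtx","dist")});print(env.sense()["clock"])
E
```

```text
(array([0.60064353, 0.05803993, 1.68723445]), array([[-0. ,  0.3],
       [ 0.2, -0.6],
       [ 0.1,  0.1],
       [ 0.3, -0.5],
       [-0.4,  0.1],
       [-0. ,  0.4],
       [-0.1,  0.2]]))
(array([ 0.68376964, -0.09640258, -2.05936028]), array([[-19.1,   2.7],
       [ -0.2,  10.1],
       [ 21.3, -42.7],
       [  0.2, -50. ]]))
(array([ 0.63969223, -0.09498671,  1.33934742]), array([[ 0.8, -0. ],
       [-0.8, -0.6],
       [ 0.3,  0. ],
       [-0.2,  0.6]]))
2.725
```

View pics/w1.png

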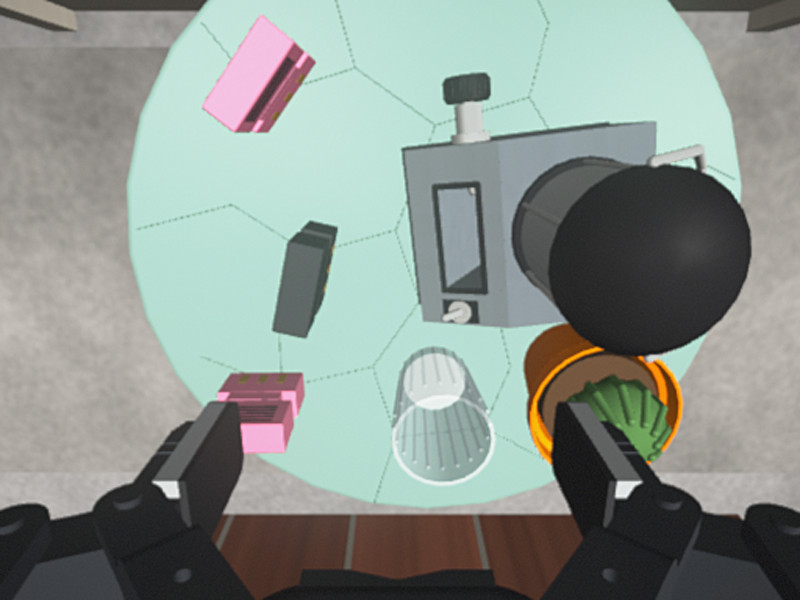

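The wrist view (800 px) shows the deck corners at (424,321) and (403,149), the ridge at (512,328) and (497,140), the slot centre at (460,238) and the knob at (467,88). The pack's top corners are (273,330), (308,338), (327,247) and (288,238). I'll cross-check these with the fit and check IK for the plan.

```bash
python3 - <<'E'
from h import *
w=dict(np.load("w1.npz"));g=lambda a:(np.array(a)+.5)/1.5625-.5
L=fit(w,LP,g([(424,321),(403,149),(512,328),(497,140),(656,122),(460,238),(467,88)]),[.6,.058,1.687]);print(L)
print(fit(w,PP,g([(273,330),(308,338),(327,247),(288,238)]),[.64,-.095,1.34]))
x,y,a=.6006,.058,1.687
R0=Ro.from_euler('z',a)
W=lambda p:rect(x,y,a,np.array(p)/1e3)[0]
# IK checks: knob (tool y along lantern x), insert (tool z=-bay z, tool y=±bay x), pack grip
def q(n,z,yv,p):
    z=np.array(z,float);z/=np.linalg.norm(z);yv=np.array(yv,float);yv/=np.linalg.norm(yv)
    o=Ro.from_matrix(np.c_[np.cross(yv,z),yv,z]).as_rotvec();j=env.ik(p-z*.155,o);print(n,None if j is None else j.round(2))
c,s=np.cos(np.pi/6),.5
for sg in(1,-1):
    q("knob",[0,0,-1],sg*R0.apply([1,0,0]),W([-30,95,58]))
    for d in(110,45,20): q("ins%d"%d,R0.apply([s,0,-c]),sg*R0.apply([c,0,s]),W([-45-s*d,0,80+c*d]))
    q("insY",R0.apply([s,0,-c]),sg*R0.apply([0,1,0]),W([-45-s*45,0,80+c*45]))
    q("pack",[0,0,-1],sg*np.r_[np.cos(1.34),np.sin(1.34),0],np.array([.64,-.095,.08]))
E
```

```text
(array([0.60415971, 0.05784799, 1.6932883 ]), array([[-0.5, -0.2],
       [ 0.5,  0.8],
       [-1.7, -0.4],
       [ 0.4, -0.1],
       [ 0.3, -1.5],
       [ 0.1,  0.9],
       [-0. ,  0.3]]))
(array([ 0.64137149, -0.0931249 ,  1.34109718]), array([[ 0. , -0. ],
       [ 0. , -0.3],
       [-0.7, -0. ],
       [ 0.7,  0.3]]))
knob [-0.1   0.49  1.89 -0.    0.76 -1.79]
ins110 [-0.43  0.57  1.47  0.45  1.41 -2.27]
ins45 [-0.39  0.62  1.55  0.47  1.28 -2.29]
ins20 [-0.37  0.65  1.57  0.49  1.23 -2.3 ]
insY [-0.39  0.62  1.55  0.47  1.28  2.42]
pack [-0.25  0.6   1.56 -0.    0.98 -1.59]
knob [-0.1   0.49  1.89  0.    0.76  1.35]
ins110 [-0.43  0.57  1.47  0.45  1.41  0.88]
ins45 [-0.39  0.62  1.55  0.47  1.28  0.85]
ins20 [-0.37  0.65  1.57  0.49  1.23  0.84]
insY [-0.39  0.62  1.55  0.47  1.28 -0.72]
pack [-0.25  0.6   1.56  0.    0.98  1.55]
```

```bash
cat >> h.py <<'E'
G=.155
def ori(z,yv):
    z=np.array(z,float);z/=np.linalg.norm(z);yv=np.array(yv,float);yv/=np.linalg.norm(yv)
    return Ro.from_matrix(np.c_[np.cross(yv,z),yv,z]).as_rotvec()
def st(*a):
    s=env.sense();print(*a,"t%.1f"%s["clock"],"F",s["force"].round(1),"gap %.4f"%s["finger_gap"],"ff %.1f"%s["finger_force"],s["ee_pos"].round(4))
def knob_pts(L):
    x,y,a=L;R0=Ro.from_euler('z',a);return R0,(lambda p:rect(x,y,a,np.array(p)/1e3)[0])
E
python3 - <<'E'
from h import *
R0,W=knob_pts((.602,.058,1.690))
o=ori([0,0,-1],-R0.apply([1,0,0]));up=np.array([0,0,G])
env.move_pose(W([-30,95,140])+up,o); st("above")
env.move_straight(W([-30,95,55])+up,feed=.12); st("down")
env.close_gripper(70); st("closed")
env.move_straight(W([-30,115.5,55])+up,feed=.04); st("pulled")
env.dwell(.2);w=cam("wrist")
env.open_gripper(); st("open")
env.move_straight(W([-30,117,150])+up,feed=.2)
env.dwell(.1)
w=cam("wrist");cv2.imwrite("pics/w2.png",cv2.resize(w["frame"][:,:,::-1],(800,600),interpolation=cv2.INTER_CUBIC))
E
```

```text
above t5.3 F [-0.7  0.7 -0.2] gap 0.0852 ff 0.0 [0.5115 0.0169 0.2952]
down t6.2 F [ 0.5 -0.4 -0.4] gap 0.0853 ff 0.0 [0.5116 0.0169 0.2104]
closed t6.8 F [-0.9 -4.5  5.8] gap 0.0274 ff 68.4 [0.5116 0.0164 0.2107]
pulled t7.4 F [ 1.6 -3.6  6.2] gap 0.0276 ff 71.3 [0.4916 0.014  0.2107]
open t8.3 F [ 0.1  0.5 -0.1] gap 0.0853 ff 0.0 [0.4908 0.0145 0.2099]
```

View pics/w2.png

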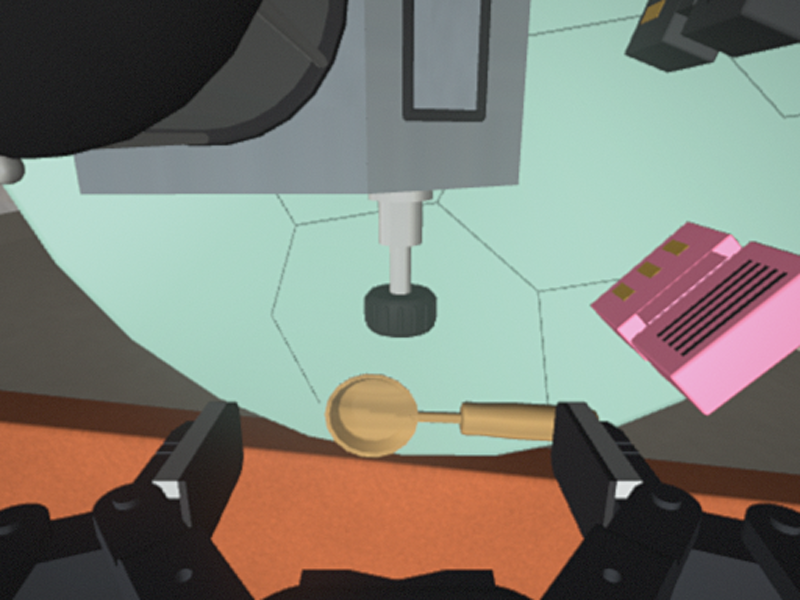

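The wrist view shows the knob head out at (400,310), clear of its barrel by the full shaft. Now I take a matched pair of close views, pack top and slot mouth, from the same tool offset so calibration bias cancels.

```bash
python3 - <<'E'
from h import *
L=(.602,.058,1.690);P=(.6408,-.0938,1.3405)
R0,W=knob_pts(L);c,s=np.cos(np.pi/6),.5
A=Ro.from_euler('z',P[2])
o=ori([0,0,-1],-A.apply([1,0,0]))
env.move_pose([P[0],P[1],.09+.30],o);env.dwell(.3)
ims=[]
def shot(n,X):
    w=cam("wrist");u=proj(w,X)[0];u0=np.round(u-[32,50]).astype(int);u0=np.clip(u0,0,[512-65,384-100])
    e=env.sense();np.savez(n,R=w["R"],t=w["t"],mtx=w["mtx"],dist=w["dist"],u0=u0,ee=e["ee_pos"],o=e["orientation"])
    print(n,u,u0,e["clock"]);f=w["frame"][u0[1]:u0[1]+100,u0[0]:u0[0]+65,::-1]
    ims.append(cv2.resize(f,None,fx=6,fy=6,interpolation=cv2.INTER_CUBIC))
shot("vp.npz",[P[0],P[1],.09])
o2=ori(R0.apply([s,0,-c]),-R0.apply([c,0,s]))
env.move_pose(W([-45-s*300,0,80+c*300]),o2);env.dwell(.3)
shot("vs.npz",W([-45,0,80]))
cv2.imwrite("pics/pair.png",np.hstack(ims))
E
```

```text
vp.npz [255.73091882 185.86262702] [224 136] 10.225
vs.npz [255.40895938 187.8096042 ] [223 138] 11.25
```

View pics/pair.png

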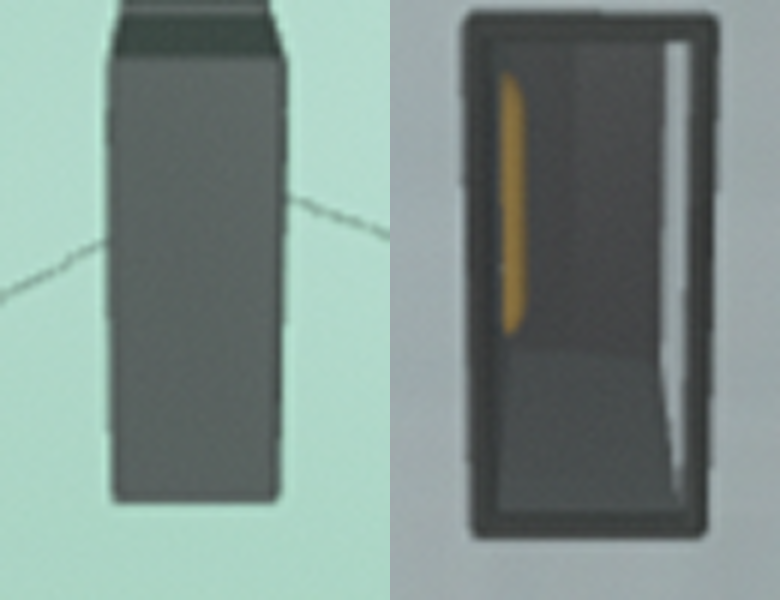

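Left crop: the pack's end corners are (108,58), (287,58), (281,502) and (112,502). Right crop (x−390): the lip's outer corners are (73,12), (328,14), (318,537) and (80,537), and the inner ones (105,42), (301,42), (294,511) and (107,511).

```bash
python3 - <<'E'
from h import *
def tool(n,pts,zt):
    d=np.load(n);R=Ro.from_rotvec(d["o"]).as_matrix()
    out=[]
    for q in pts:
        u=(np.array(q)+.5)/6-.5+d["u0"]
        p=cv2.undistortPoints(np.array([[u]]),d["mtx"],d["dist"]).ravel()
        ray=R.T@d["R"].T@np.r_[p,1];org=R.T@(-d["R"].T@d["t"]-d["ee"])
        out.append(org+ray*(zt-org[2])/ray[2])
    out=np.array(out)*1e3;m=out.mean(0);e=(out[0]+out[1]-out[2]-out[3])/2;f=(out[1]+out[2]-out[0]-out[3])/2
    print(n,"ctr",m.round(2),"len %.1f ang %.4f wid %.1f ang %.4f"%(np.hypot(*e[:2]),np.arctan2(e[1],e[0]),np.hypot(*f[:2]),np.arctan2(-f[0],f[1])))
d=np.load("vp.npz");tool("vp.npz",[(108,58),(287,58),(281,502),(112,502)],d["ee"][2]-.09)
for z in(.3,.298):
    tool("vs.npz",[(73,12),(328,14),(318,537),(80,537)],z)
    tool("vs.npz",[(105,42),(301,42),(294,511),(107,511)],z)
for n in("vp.npz","vs.npz"):
    d=np.load(n);R=Ro.from_rotvec(d["o"]).as_matrix();print(d["ee"],R.round(4).tolist())
E
```

```text
vp.npz ctr [  2.87   1.08 299.79] len 62.6 ang -0.0004 wid 23.6 ang -0.0005
vs.npz ctr [  2.03   1.07 300.  ] len 74.2 ang 0.0009 wid 33.6 ang 0.0036
vs.npz ctr [  2.11   1.34 300.  ] len 66.4 ang 0.0029 wid 26.1 ang -0.0003
vs.npz ctr [  2.6    1.06 298.  ] len 73.7 ang 0.0009 wid 33.3 ang 0.0036
vs.npz ctr [  2.68   1.33 298.  ] len 65.9 ang 0.0029 wid 25.9 ang -0.0003
[ 0.64028589 -0.09315958  0.38978913] [[0.9738, -0.2275, -0.0007], [-0.2275, -0.9738, 0.0002], [-0.0007, -0.0001, -1.0]]
[ 0.62535315 -0.13481301  0.34044008] [[0.9928, 0.1043, -0.0593], [0.1199, -0.8602, 0.4956], [0.0007, -0.4992, -0.8665]]
```

```bash
cat >> h.py <<'E'
def edges(w,d):
    # left/right edges of the dark pack end, tool-y (mm) of its middle line, and the far/near ends are not used
    g=w["frame"][d["u0"][1]+18:d["u0"][1]+78,:,1].astype(float);out=[]
    for r,row in enumerate(g):
        x=np.arange(200,312);b=row[x]<150
        i=x[b];i=i[(i>235)&(i<280)];lo,hi=i.min(),i.max()
        l=lo-1+(row[lo-1]-150)/(row[lo-1]-row[lo]);h=hi+(150-row[hi])/(row[hi+1]-row[hi]);out.append((l,h))
    return np.mean(out,0)
E
python3 - <<'E'
from h import *
d=np.load("vp.npz");ee=d["ee"];o=d["o"];R=Ro.from_rotvec(o).as_matrix()
env.move_pose(ee,o);env.dwell(.3)
st("view");print(edges(cam("wrist"),d));v=env.sense()["ee_pos"]
g=ee+R@[.00287,.00108,0];g[2]=.082+G
env.move_straight([g[0],g[1],.33],feed=.25)
env.move_straight(g,feed=.15);st("at")
env.close_gripper(40);st("closed")
env.open_gripper()
env.move_straight([g[0],g[1],.33],feed=.25)
env.move_straight(ee,feed=.2);env.dwell(.3)
st("view");w=cam("wrist");print(edges(w,d));cv2.imwrite("pics/vp2.png",w["frame"][:,:,::-1])
E
```

```text
view t12.2 F [-0.1 -0.  -0.3] gap 0.0852 ff 0.0 [ 0.6401 -0.0941  0.3888]
[240.35105346 269.84067363]
at t13.4 F [ 0.6 -0.3 -0.1] gap 0.0855 ff 0.0 [ 0.6436 -0.095   0.2383]
closed t14.0 F [-0.8  0.1  4.2] gap 0.0234 ff 40.0 [ 0.643  -0.095   0.2375]
view t15.9 F [-0.5  0.7 -0.5] gap 0.0855 ff 0.0 [ 0.64   -0.0931  0.3884]
[241.18921066 270.73047793]
```

```bash
python3 - <<'E'
from h import *
w=env.read_camera("wrist");H=np.array(w["hand_eye"])
def T(u,z):
    p=cv2.undistortPoints(np.array([[u]],float),w["mtx"],w["dist"]).ravel();r=H[:3,:3]@np.r_[p,1];return (H[:3,3]+r*(z-H[2,3])/r[2])*1e3
def ctr(n,pts,z):
    u0=np.load(n)["u0"];print(n,z,np.mean([T((np.array(q)+.5)/6-.5+u0,z) for q in pts],0).round(2))
ctr("vp.npz",[(108,58),(287,58),(281,502),(112,502)],.3)
for z in(.3,.298):
    ctr("vs.npz",[(73,12),(328,14),(318,537),(80,537)],z);ctr("vs.npz",[(105,42),(301,42),(294,511),(107,511)],z)
for e in((240.35,269.84),(241.19,270.73)):
    print("pack mid y",np.mean([T((x,184),.2998) for x in e],0).round(2))
d=np.load("vs.npz");R0,W=knob_pts((.602,.058,1.690));print("slot view: cmd",W([-45-150,0,80+.8660254*300]),"read",d["ee"])
for i in range(6): print(env.sense()["ee_pos"].round(5))
# now vertical pos of pack top: near edge rows
f=cv2.imread("pics/vp2.png")[:,:,1].astype(float);print(f[140:150,255].round(),f[210:228,255].round())
E
```

```text
vp.npz 0.3 [  3.13   1.25 300.  ]
vs.npz 0.3 [  1.71   0.8  300.  ]
vs.npz 0.3 [  1.8    1.07 300.  ]
vs.npz 0.298 [  2.29   0.79 298.  ]
vs.npz 0.298 [  2.37   1.06 298.  ]
pack mid y [2.760e+00 1.700e-01 2.998e+02]
pack mid y [  2.76   0.87 299.8 ]
slot view: cmd [ 0.62518971 -0.13561621  0.33980762] read [ 0.62535315 -0.13481301  0.34044008]
[ 0.64015 -0.09313  0.389  ]
[ 0.64015 -0.09313  0.389  ]
[ 0.64015 -0.09313  0.389  ]
[ 0.64015 -0.09313  0.389  ]
[ 0.64015 -0.09313  0.389  ]
[ 0.64015 -0.09313  0.389  ]
[ 75.  74.  75.  72.  84.  98. 102. 102. 101. 102.] [100. 100.  99.  98.  97.  97.  96.  94.  97. 162. 208. 216. 214. 214.
 213. 214. 212. 210.]
```

```bash
cat >> h.py <<'E'
_R0,_W=knob_pts((.602,.058,1.690));_c=np.cos(np.pi/6)
O2=ori(_R0.apply([.5,0,-_c]),-_R0.apply([_c,0,.5]));R2=Ro.from_rotvec(O2).as_matrix()
VS=_W([-45-150,0,80+_c*300])
def S(s,dx=1.15,dy=1.1): # TCP at distance s (mm) from the mouth along the slot
    return VS+R2@np.array([dx,dy,300-s])/1e3
E
python3 - <<'E'
from h import *
d=np.load("vp.npz");ee=d["ee"];o=d["o"];R=Ro.from_rotvec(o).as_matrix()
g=ee+R@[.00287,.00108,0];g[2]=.082+G
env.move_straight([g[0],g[1],.33],feed=.25)
env.move_straight(g,feed=.15);env.close_gripper(60);st("grip")
env.move_straight(g+[0,0,.13],feed=.2);st("lift")
env.move_pose(S(300),O2);st("pre")
env.move_straight(S(237+6),feed=.15);env.dwell(.2);st("mouth")
f0=env.sense()["force"]
for D in(2,6,10,15,20,26,31):
    env.move_straight(S(237-D),feed=.04)
    f=R2.T@(env.sense()["force"]-f0);print(D,f.round(1),"%.4f"%env.sense()["finger_gap"])
    if np.abs(f).max()>12: break
st()
w=cam("scene");cv2.imwrite("pics/s2.png",cv2.resize(w["frame"][150:310,180:360,::-1],None,fx=4,fy=3.75,interpolation=cv2.INTER_CUBIC))
E
```

```text
grip t17.8 F [ 0.2 -0.3  3.6] gap 0.0230 ff 59.6 [ 0.6431 -0.095   0.2375]
lift t18.6 F [-0.7  0.1 -2.7] gap 0.0232 ff 58.9 [ 0.6421 -0.0947  0.3655]
pre t19.2 F [ 0.6 -0.1 -1.8] gap 0.0226 ff 58.9 [ 0.6261 -0.1367  0.3377]
mouth t20.0 F [ 0.2  0.3 -1.8] gap 0.0231 ff 59.0 [ 0.6235 -0.1085  0.2909]
2 [0.5 1.  0.9] 0.0233
6 [0.2 0.9 0. ] 0.0233
10 [1.2 0.4 0.6] 0.0231
15 [0.4 1.  1. ] 0.0227
20 [1.3 0.2 1.1] 0.0228
26 [0.7 0.6 0.4] 0.0229
31 [0.4 0.8 1.5] 0.0229
t21.9 F [ 0.5  0.4 -3.6] gap 0.0229 ff 59.0 [ 0.6208 -0.0896  0.2576]
```

```bash
python3 - <<'E'
from h import *
env.open_gripper();st("open")
env.move_straight(S(280),feed=.2)
env.close_gripper(40);st("shut");env.dwell(.1)
f0=env.sense()["force"]
env.move_straight(S(240,),feed=.15)
for s in list(range(234,192,-3))+[192,191,190,189,188.4,188,187.5,187,186.5,186]:
    env.move_straight(S(s),feed=.05);f=R2.T@(env.sense()["force"]-f0);a=((env.sense()["ee_pos"]-S(0))@R2[:,2])*-1e3
    print(s,"%.1f"%a,f.round(1))
    if f[2]<-22: break
    if np.hypot(f[0],f[1])>15: break
st()
w=cam("scene");cv2.imwrite("pics/s3.png",cv2.resize(w["frame"][150:310,180:360,::-1],None,fx=4,fy=3.75,interpolation=cv2.INTER_CUBIC))
E
```

```text
open t22.6 F [-0.5 -0.2 -0.3] gap 0.0853 ff 0.0 [ 0.6208 -0.0898  0.2579]
shut t23.9 F [ 0.2 -0.8 -0.7] gap -0.0000 ff 0.0 [ 0.6253 -0.1265  0.322 ]
234 234.4 [ 0.1  1.4 -0. ]
231 231.0 [-0.4  0.  -1.3]
228 227.7 [ 0.   1.2 -0.2]
225 224.7 [-0.5  0.9  1.2]
222 222.5 [-0.2  0.2 -3.8]
219 220.4 [ 0.3 -4.7 -9.5]
216 217.4 [ 0.6 -3.9 -8.5]
213 214.4 [ 2.  -4.  -8.4]
210 211.5 [ 1.5 -4.1 -9.4]
207 208.5 [ 1.1 -3.9 -9. ]
204 205.5 [ 0.3 -3.9 -8.6]
201 202.5 [ 1.4 -3.6 -9.2]
198 199.4 [ 1.1 -3.7 -9.9]
195 196.4 [ 0.7 -3.8 -9.4]
192 193.5 [  1.1  -3.2 -10.1]
191 192.7 [  0.7  -4.4 -10.3]
190 191.7 [  0.5  -4.4 -11.3]
189 190.8 [  0.4  -4.9 -12.9]
188.4 190.2 [ -0.2  -4.1 -12.7]
188 189.9 [  0.   -5.5 -12.3]
187.5 189.4 [  0.1  -4.2 -11.8]
187 189.0 [  0.1  -5.2 -13.8]
186.5 189.0 [ -1.5  -5.2 -16.8]
186 189.0 [ -2.2  -5.  -20. ]
t30.4 F [-1.6 -5.5 20. ] gap -0.0004 ff 9.9 [ 0.6207 -0.0805  0.2435]
```

The pack bottomed: advance stopped at 189.0 mm against 188.4 expected, with force rising to 20 N. Now I push the knob home.

```bash
python3 - <<'E'
from h import *
env.dwell(.2);env.move_straight(S(300),feed=.2);env.open_gripper()
W=_W=knob_pts((.602,.058,1.690))[1];R0=knob_pts((.602,.058,1.690))[0]
o=ori([0,0,-1],-R0.apply([1,0,0]));up=np.array([0,0,G])
env.move_pose(W([-29,117,190])+up,o)
env.move_straight(W([-29,117,55])+up,feed=.15);st("down")
env.close_gripper(70);st("grip")
env.move_straight(W([-29,95.5,55])+up,feed=.04);env.dwell(.2);st("pushed")
env.open_gripper();env.move_straight(W([-29,98,160])+up,feed=.2);env.dwell(.2)
a=cam("wrist")["frame"];cv2.imwrite("pics/w4.png",cv2.resize(a[:,:,::-1],(800,600),interpolation=cv2.INTER_CUBIC));st()
E
```

```text
down t33.9 F [ 0.4 -0.2 -0.9] gap 0.0852 ff 0.0 [0.49   0.0149 0.2103]
grip t34.5 F [-0.5 -7.8  4.3] gap 0.0271 ff 68.4 [0.4902 0.0142 0.211 ]
pushed t35.4 F [-6.2 -9.1 12.6] gap 0.0274 ff 69.7 [0.5098 0.0166 0.2109]
t36.9 F [-0.5  0.   0.7] gap 0.0853 ff 0.0 [0.5077 0.0176 0.3137]
```

View pics/w4.png

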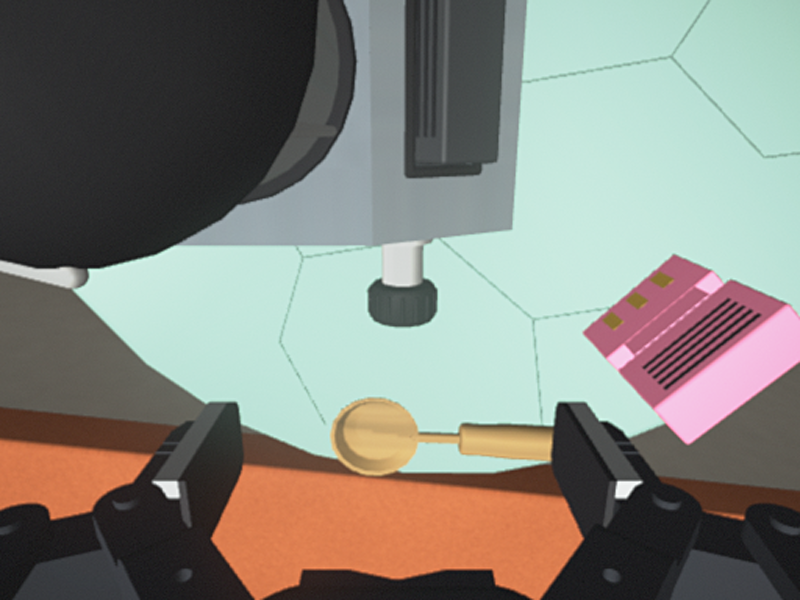

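The wrist view shows the pack sunk to its end in the slot (455,90) and the knob head against its barrel (403,300). I'll give it one more nudge to be sure it is home, then hand in.

```bash
python3 - <<'E'
from h import *
R0,W=knob_pts((.602,.058,1.690));up=np.array([0,0,G])
env.move_straight(W([-28.5,97,55])+up,feed=.15)
env.close_gripper(70);st("grip")
env.move_straight(W([-28.5,93.5,55])+up,feed=.03);st("pushed")
env.open_gripper();env.move_straight(W([-28.5,98,170])+up,feed=.2);env.dwell(.3);st()
a=cam("scene")["frame"];cv2.imwrite("pics/s5.png",a[:,:,::-1])
env.finish_job()
E
```

```text
grip t38.3 F [ -2.4 -11.6   9.2] gap 0.0277 ff 68.2 [0.5094 0.0166 0.211 ]
pushed t38.6 F [-10.2 -13.2  17. ] gap 0.0277 ff 69.1 [0.5104 0.0168 0.2109]
t40.2 F [-0.4 -0.1 -0. ] gap 0.0850 ff 0.0 [0.5078 0.0181 0.3239]
the job is handed in; nothing more can be done
```

The battery pack is bottomed in the slot, the lock knob is pushed home against its stop, and the gripper was clear of everything when I handed the job in at about 40 s. The hand-in call did not return a verdict.

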